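# Switch the keg line selector to the coupled outlet

### The arm

A 7-joint arm with a two-finger parallel gripper is mounted at the origin on the work surface. World frame = base frame: x ahead of the robot, y to its left, z up, the work surface at z = 0. Lengths are in mm, angles in rad, forces in N, time in s.
With the tool pointing down it reaches from about 400 to 850 mm from the base axis. Payload 6.9 kg.
Tool frame: the origin (TCP) lies between the finger pads; the fingertips stand nose_length ahead of it and the grasp point (between the pads) lies 6 mm ahead of it (nose_length is the distance from the TCP to the fingertips, in mm); z points along the fingers, y is the direction in which the jaws open and shut (so a half turn about z gives the same grasp; the last joint's range is limited). The gripper opens to 85 mm and grips with 20 to 120 N. Pads are 22 mm wide; open, the fingers measure 114 mm over their backs; the gripper's body (76 mm by 85 mm) begins 54 mm behind the grasp point. The pads swing forward as they close: fully open they stand 13 mm farther back than shut.
Start: joints at [-1.224, 0.507, -0.238, 1.5, 0.126, 1.149, -0.155], TCP at [149.677, 606.802, 256.275] pointing down, gripper open.
Joint ranges: [-3.08, 3.08], [-0.24, 2.05], [-1.43, 1.35], [0, 2.5], [-1.52, 4.66], [0.17, 1.96], [-2.89, 2.89]. Speed limits (rad/s): [2.39, 2.39, 3.14, 3.14, 3.14, 3.14, 3.14].

### API

Orientations are given as a rotation vector (axis times angle).
In Python, from station import state, grab_frame, finish_job, nose_length gives the robot as it stands.
- The arm moves only by the tool move_arm, never from a script. Its argument "series" is a list of rows, each an object with "claw": the gripper's target within -1 to 1 (shut at 1, half-way at 0, fully open at -1); "translation": the shift along the tool's x, y, z in units of 40 mm (1.0 is 40 mm), a list of three; "yaw": the turn about the tool's z in degrees. A call has 1 to 12 rows; each row shifts and turns the commanded pose from where the row before left it, along the tool's axes as they then stand; what a row does not reach is not made up. A row lasts 1/8 s, in which the tool goes at most 62.5 mm and 10.7 degrees, less where a joint would pass 70% of its speed; a pose out of reach is approached as far as the arm can. A call is refused whole if a number of a shift passes 1 or a number of a turn 10.7, either way. A call with a gripper value outside its range is refused whole. The fingers move at their own pace and stop on an object; "newtons" is the grip in N (left out, the last holds). Time passes only in rows, so rows that do not move let the fingers close. It gives the time, the measured TCP pose, the force and the opening at its end, in the units of the state.
- state(): the state, without advancing time (a new reading comes with each control period).
- grab_frame(name): name is "side" or "top"; returns a dict with "pixels" (480x640x3 uint8, blue, green, red), "z_map" (480x640 float32, mm along the optical axis (not along the pixel's ray), 0 where there is no reading), "fx", "fy", "cx", "cy" (pixels), "R" (3x3) and "t" (3): a world point X has camera coordinates R X + t. Camera axes: x right, y down, z forward; pixel columns grow to the right and rows downward; lengths in mm; the calibration is good to about 2 mm. A picture is of the moment at which its call begins.
- finish_job(): hands the job in, once; it reports no verdict.
The state is a dict: "clock": time; "joint_pos": joint angles; "joint_vel": joint speeds; "effort": joint torques, N m; "position": TCP position; "eef_rot": TCP orientation; "ft_force": force on the tool from outside, world axes, zero at the start; "torque": the same for the moment, N m; "gripper_width": finger opening in mm.
Only numpy, scipy, OpenCV 4.12 (cv2) and the standard library are available. Lean on these libraries where they do the work, as an engineer would, in place of code of your own. Each camera call takes 0.05 s, during which the arm holds its last target.

### The job

Turn the keg line selector knob the shorter way round until its pointer is at the one outlet that has the union nut and pipe stub on it, then find its slot by feel and press the knob gently fully home, flush with the collar, and let go. Never force the hidden key, whether pressing or turning, and leave the loose things on the bench where they are.

Things in the scene. Friction and masses are not known exactly. Their poses are not given: they have to be found in the camera images.
- manifold: line selector, fixed to the bench: round grey housing 156 mm across, 40 mm high, six outlets 60 deg apart sticking out level at 24 mm height. Five end in short black caps (104 mm from the axis); the wanted one, along this body's +x axis, has a bigger brass union nut and a pipe stub reaching 162 mm. Origin on the knob's axis at bench level, z up; any yaw.
- collar: aluminium collar on it, 128 mm outside, 113 mm inside, rim 62 mm above the bench; origin on the axis, 40 mm up. Under the knob it hides a flat ring (top 50 mm up) with six key slots, 60 deg apart, 11 mm wide, 7 mm deep, 45 mm from the axis. The slots as a set lie up to 0.24 rad off the outlets' centre lines, either way, new each time: cannot be seen or measured, only felt.
- turret (a joint): turn of the knob, rad, anticlockwise from above positive, without stops (it runs on past a full turn); 0 (or any whole turn) = pointer exactly at the wanted outlet's centre line. Starts anywhere from 0.8 to 5.48. Friction about 0.12 N m: it stays where it is left.
- knob (a joint): how far the knob is pressed in, m: 0 = up (start), 0.003 = key touches the ring if no slot is under it, 0.010 = fully home (key on the slot's floor, top of the round skirt flush with the collar's rim). Friction about 4 N: it stays at the height it is left at and can be pulled up again.
- knob_grip (a point): on the knob's axis in the middle of its bar grip, where to grip: 96 mm above the bench when up, 10 mm less when home. Black bar 60 mm long, 16 mm wide, 36 mm high on a black round skirt 107 mm across; this point is 24 mm above the skirt, 12 mm below the bar's top. x axis along the bar towards the pointer, z up. Grip across the 16 mm width from above.
- knob_tip (a point): outer end of the low white pointer rib on the skirt, 50 mm from the axis, at one end of the bar; the rib shows which end of the bar points
- port (a point): point 50 mm from the axis on the wanted outlet's centre line, on the collar side at rim height (62 mm above the bench); the pointer end comes near it when set right (within 0.28 rad, as the slot lies)
- index_key: hidden steel key under the knob's skirt, 45 mm from the axis in line with the pointer, 8 mm wide, 10 mm radially: 1.5 mm play each side in its slot. More than 30 N between key and ring, pressing or turning, harms it; 5 to 10 N over the knob's friction is enough to feel whether it meets the ring or a slot. Origin on the axis.
- spanner: steel spanner 160 mm long lying on the bench, bystander; leave it alone
- coupler: steel coupler fitting 48 mm across, 50 mm high, standing on the bench, bystander; leave it alone
- gasket: black rubber ring 60 mm across, 8 mm high, lying on the bench, bystander; leave it alone

How it is judged:
By the outcome, as a careful person would: the job done as asked, in the order asked, and still so for the second after the job is handed in, with the robot touching nothing.
It also fails if it takes over 72 s, if anything falls off the work surface, if the arm or the gripper's body presses on something with over 40 N, if the wrist force passes 120 N, or if a joint passes its speed limit or range.

## Working session

There is one attempt and no reset: what is moved stays moved. The work goes in short steps, Python scripts to look and compute and a tool call to move; the robot and the scene stay as the last step left them, time stands still between calls to the robot, and variables do not carry over. Pictures are saved under pics/ and viewed, and the job is handed in when it is done.

Besides the shell and the picture viewer there is one more tool, called after "Request:" as name([rows], argument=value, ...), one row to a line, values as JSON. move_arm: Moves the arm, as the interface text tells. Its arguments: {"type":"object","properties":{"series":{"type":"array","items":{"type":"object","properties":{"claw":{"type":"number"},"translation":{"type":"array","items":{"type":"number"}},"yaw":{"type":"number"}}}},"newtons":{"type":"number"}},"required":["series"]}

```bash
mkdir -p pics; ls
python3 - <<'E'
from station import *
import cv2
s=state(); print(s); print(nose_length if not callable(nose_length) else nose_length())
for n in("top","side"):
    f=grab_frame(n); cv2.imwrite(f"pics/{n}0.png",f["pixels"]); print(n,f["fx"],f["cx"],f["cy"],f["R"],f["t"])
E
```

```text
pics
{'clock': 0.0, 'joint_pos': array([-1.22352603,  0.50831772, -0.23751363,  1.50110984,  0.12569575,
        1.14891722, -0.15480023]), 'joint_vel': array([-0.00194355,  0.00042759,  0.00200584,  0.00046219,  0.00031447,
        0.00017439,  0.00197404]), 'effort': array([ 1.03836697e-03, -6.20588207e+01, -2.18636468e+00, -2.49655616e+01,
        1.26444580e-02,  1.17791374e-02,  8.54525197e-07]), 'position': array([149.61038913, 606.36235551, 255.44968407]), 'eef_rot': array([-3.78821748e-01, -3.11849159e+00,  2.75711787e-03]), 'ft_force': array([-0.4213101 ,  0.0148433 , -0.08954368]), 'torque': array([-0.01470019, -0.01233887, -0.02301418]), 'gripper_width': 85.09089035254428}
25.0
top 435.74475380939055 313.7328484217209 247.87041104188222 [[-1.57339511e-01 -9.87544570e-01  2.14280425e-05]
 [-9.59716600e-01  1.52900734e-01 -2.35723170e-01]
 [ 2.32783861e-01 -3.71091333e-02 -9.71820244e-01]] [ 62.83950729 520.03264187 887.20727886]
side 524.6851144768083 332.0125130208531 245.21777943972347 [[ 0.93470377 -0.3550451  -0.01648751]
 [-0.25012419 -0.62411132 -0.74021818]
 [ 0.2525208   0.69600865 -0.67216457]] [-473.38472198  195.72212077 1068.5144572 ]
```

View pics/top0.png

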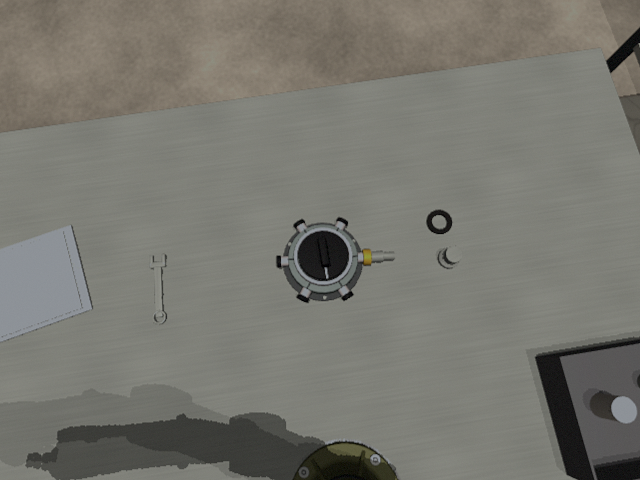

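View pics/side0.png

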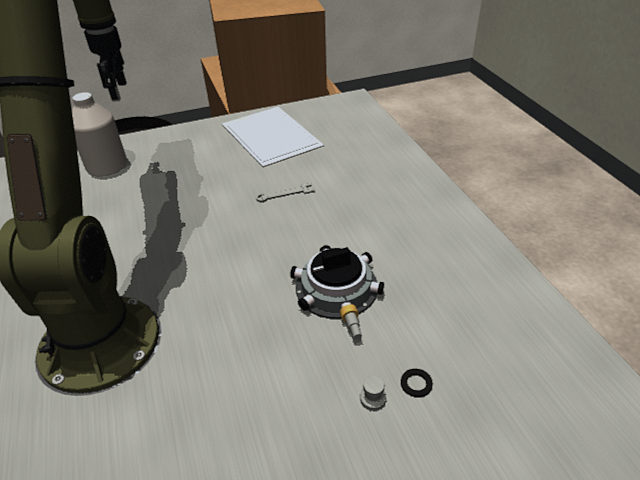

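The top view shows the manifold at about (323,257), with the white rib pointing down to about (327,277). The brass nut is at (367,257), and the stub runs out to about (395,257). The coupler (449,257), gasket (439,221) and spanner (160,290) are all clear of it.

```bash
cat > h.py <<'E'
from station import *
import cv2, numpy as np
def ray(f,uv,z):
    uv=np.atleast_2d(np.asarray(uv,float)); R=np.array(f["R"]);t=np.array(f["t"])
    d=np.c_[(uv[:,0]-f["cx"])/f["fx"],(uv[:,1]-f["cy"])/f["fy"],np.ones(len(uv))]@R
    c=-R.T@t
    return c+d*((z-c[2])/d[:,2])[:,None]
def world(f):
    v,u=np.mgrid[0:480,0:640]; Z=f["z_map"].astype(float)
    p=np.stack([(u-f["cx"])/f["fx"]*Z,(v-f["cy"])/f["fy"]*Z,Z],-1)-np.array(f["t"])
    return p@np.array(f["R"])
E
python3 - <<'E'
from h import *
for n,box in(("top",(270,200,410,310)),("side",(280,235,400,350))):
    f=grab_frame(n);im=f["pixels"];hsv=cv2.cvtColor(im,cv2.COLOR_BGR2HSV)
    x0,y0,x1,y1=box
    W=world(f); reg=np.zeros((480,640),bool);reg[y0:y1,x0:x1]=1
    brass=reg&(hsv[...,1]>120)&(hsv[...,2]>80)&(hsv[...,0]>12)&(hsv[...,0]<35)
    v,u=np.nonzero(brass); print(n,"brass",len(u),u.mean(),v.mean(),"z24",ray(f,(u.mean(),v.mean()),24),"depth",np.median(W[brass],0))
    Z=W[...,2]
    bar=reg&(Z>100)&(Z<116)
    v,u=np.nonzero(bar); P=W[bar]; print("bar top",len(u),P.mean(0), "raycentre",ray(f,(u.mean(),v.mean()),108))
    if len(u)>10:
        q=ray(f,np.c_[u,v],108)[:,:2]; r=cv2.minAreaRect(q.astype(np.float32)); print(r); 
        _,_,vt=np.linalg.svd(q-q.mean(0)); print("bar dir",np.degrees(np.arctan2(vt[0,1],vt[0,0])))
    rim=reg&(Z>59)&(Z<65)&(im.min(2)>110)
    v,u=np.nonzero(rim); q=ray(f,np.c_[u,v],62)[:,:2]
    if len(u)>10: print("rim",len(u),cv2.minEnclosingCircle(q.astype(np.float32)))
    cv2.imwrite(f"pics/{n}z.png",cv2.resize(im[y0:y1,x0:x1],None,fx=5,fy=5,interpolation=cv2.INTER_CUBIC))
E
```

```text
top brass 111 366.963963963964 256.1981981981982 z24 [[ 494.55872624 -136.89622984   24.        ]] depth [ 490.73974421 -134.19550413   39.85700532]
bar top 217 [504.03454808 -36.16073921 107.80602135] raycentre [[503.9148471  -36.14911242 108.        ]]
((504.4166259765625, -36.054046630859375), (16.008447647094727, 60.3413200378418), 89.76244354248047)
bar dir 179.7138751038132
rim 485 ((505.0380554199219, -36.46140670776367), 63.62287902832031)
side brass 123 347.390243902439 309.3170731707317 z24 [[ 493.25595413 -125.78853435   24.        ]] depth [ 488.13025724 -134.98628787   37.10136421]
bar top 186 [502.80848618 -39.60997377 104.94811399] raycentre [[501.59919512 -42.67265895 108.        ]]
((501.1369323730469, -43.072872161865234), (60.31642532348633, 20.893138885498047), 0.15835857391357422)
bar dir -179.77300118129332
rim 188 ((502.2894287109375, -39.08599853515625), 63.25737380981445)
```

View pics/topz.png

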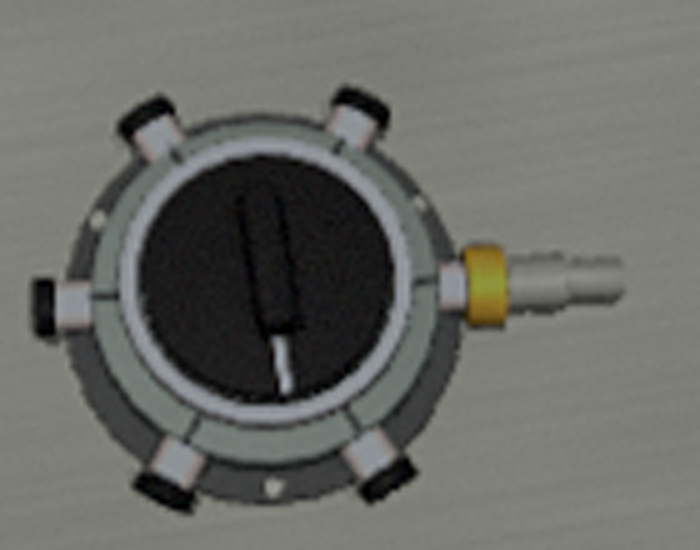

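View pics/sidez.png

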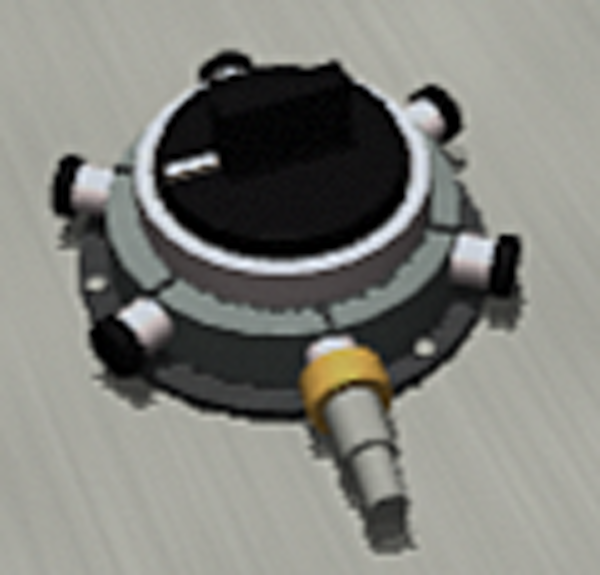

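Run:
```python
from h import *
f=grab_frame("top");im=f["pixels"];hsv=cv2.cvtColor(im,cv2.COLOR_BGR2HSV)
W=world(f)
reg=np.zeros((480,640),np.uint8);reg[205:310,270:365]=1
dark=((im.max(2)<45)&(reg>0)&(W[...,2]>14)&(W[...,2]<45)).astype(np.uint8)
n,l,st,c=cv2.connectedComponentsWithStats(dark)
for i in range(1,n):
    if st[i,4]>15:
        p=ray(f,c[i],24)[0]; print(st[i,4],c[i],p[:2],np.hypot(p[0]-504,p[1]+37),np.degrees(np.arctan2(p[1]+37,p[0]-504)))
g=(hsv[...,1]<60)&(W[...,2]>15)&(W[...,2]<40); m=np.zeros_like(g);m[240:275,372:398]=1;g&=m
v,u=np.nonzero(g);p=ray(f,np.c_[u,v],24)[:,:2]
print("stub",len(u),p.mean(0),cv2.fitLine(p.astype(np.float32),cv2.DIST_L2,0,.01,.01).ravel())
h=(im.min(2)>110);m[:]=0;m[266:282,320:335]=1;h&=m;v,u=np.nonzero(h);q=ray(f,np.c_[u,v],73);print("rib",len(u),q.mean(0),q.min(0))
```

```text
35 [342.45714286 220.54285714] [586.15200026 -96.76863672] 101.5935090548199 -36.037283349669345
39 [298.46153846 222.92307692] [596.44116178   4.1849183 ] 101.20062197272723 24.014203385090752
44 [278.5 261. ] [515.01911472  61.93723471] 99.54896935873732 83.64488467999038
46 [347.06521739 295.45652174] [414.11064044 -76.94974589] 98.36706337822255 -156.03808618423443
50 [302.5  297.96] [424.13308333  21.16527901] 98.80244967441956 143.93499093130183
stub 205 [ 490.90383668 -170.63245277] [ 8.1861064e-02  9.9664372e-01  4.9090384e+02 -1.7063245e+02]
rib 42 [454.15861881 -38.00504857  73.        ] [442.93133064 -51.04380019  73.        ]
```

Request:
move_arm([
  {"translation":[-1,-0.75,0],"yaw":0,"claw":-1},
  {"translation":[-1,-0.75,0],"yaw":0,"claw":-1},
  {"translation":[-1,-0.75,0],"yaw":0,"claw":-1},
  {"translation":[-1,-0.75,0],"yaw":0,"claw":-1},
  {"translation":[-1,-0.75,0],"yaw":0,"claw":-1},
  {"translation":[-1,-0.75,0],"yaw":0,"claw":-1},
  {"translation":[-1,-0.75,0],"yaw":0,"claw":-1},
  {"translation":[-1,-0.75,0],"yaw":0,"claw":-1},
])

```text
clock: 1.25
position: [403.7, 295.8, 256.4]
eef_rot: [0.379, 3.118, 0.0]
ft_force: [0.7, 0.9, 0.0]
gripper_width: 85.2
```

Outlet directions fit -96.0° with the others 60° apart. The pointer is at about 180°, so the short way is +84° (anticlockwise).

Request:
move_arm([
  {"translation":[-0.55,-0.94,0],"yaw":0,"claw":-1},
  {"translation":[-0.55,-0.94,0],"yaw":0,"claw":-1},
  {"translation":[-0.55,-0.94,0],"yaw":0,"claw":-1},
  {"translation":[-0.55,-0.94,0],"yaw":0,"claw":-1},
  {"translation":[-0.55,-0.94,0],"yaw":0,"claw":-1},
  {"translation":[-0.55,-0.94,0],"yaw":0,"claw":-1},
  {"translation":[-0.55,-0.94,0],"yaw":0,"claw":-1},
  {"translation":[-0.55,-0.94,0],"yaw":0,"claw":-1},
])

```text
clock: 2.25
position: [502.0, -38.4, 256.4]
eef_rot: [0.379, 3.118, 0.0]
ft_force: [-0.0, 0.7, 0.8]
gripper_width: 85.3
```

Request:
move_arm([
  {"translation":[0,0,0],"yaw":10.4,"claw":0.6},
  {"translation":[0,0,0],"yaw":10.4,"claw":0.6},
  {"translation":[0,0,0],"yaw":10.4,"claw":0.6},
  {"translation":[0,0,0],"yaw":10.4,"claw":0.6},
  {"translation":[0,0,0],"yaw":10.4,"claw":0.6},
  {"translation":[0,0,0],"yaw":10.4,"claw":0.6},
  {"translation":[0,0,0],"yaw":10.4,"claw":0.6},
  {"translation":[0,0,0],"yaw":10.4,"claw":0.6},
])

```text
clock: 3.25
position: [501.7, -36.9, 256.3]
eef_rot: [-2.36, -2.074, 0.0]
ft_force: [0.5, 0.2, 0.2]
gripper_width: 17.1
```

Run:
```python
from h import *
s=state();print(s["joint_pos"],s["position"],s["eef_rot"],s["gripper_width"]);print(nose_length() if callable(nose_length) else nose_length)
```

```text
[-0.20387882  0.32806341  0.31364075  1.81923415 -0.11754222  1.0124338
  0.02756363] [501.67229214 -36.94534032 256.28122017] [-2.35989627e+00 -2.07363505e+00  1.37992556e-05] 17.139958084523894
25.0
```

Request:
move_arm([
  {"translation":[0,0,0],"yaw":10.4,"claw":0.6},
  {"translation":[0,0,0],"yaw":10.4,"claw":0.6},
  {"translation":[0,0,0],"yaw":10.4,"claw":0.6},
  {"translation":[0,0,0],"yaw":10.4,"claw":0.6},
  {"translation":[0,0,0],"yaw":10.4,"claw":0.6},
  {"translation":[0,0,0],"yaw":10.4,"claw":0.6},
  {"translation":[0,0,0],"yaw":10.4,"claw":0.6},
  {"translation":[0,0,0],"yaw":10.3,"claw":0.6},
])

```text
clock: 4.25
position: [501.7, -36.9, 256.3]
eef_rot: [-3.141, 0.013, 0.0]
ft_force: [-0.2, -0.7, -0.5]
gripper_width: 16.9
```

Run:
```python
from h import *
s=state();print(s["joint_pos"],s["position"],s["eef_rot"],s["gripper_width"])
f=grab_frame("side");W=world(f);m=(W[...,2]>140)&(abs(W[...,0]-502)<80)&(abs(W[...,1]+37)<80)&(f["z_map"]>0)
z=W[m];print(np.percentile(z[:,2],[0,1,2,5]), z[z[:,2]<240].mean(0))
cv2.imwrite("pics/s1.png",f["pixels"])
f=grab_frame("top");cv2.imwrite("pics/t1.png",f["pixels"])
```

```text
[-0.45044632  0.37810537  0.67560894  1.82203205 -0.27193371  1.03565242
 -1.2481905 ] [501.66466753 -36.89719658 256.292172  ] [-3.14136565e+00  1.31884241e-02  8.37332288e-05] 16.91800278126027
[227.71688373 247.82639635 263.12420941 302.6584879 ] [496.04438581 -44.93999779 234.5491192 ]
```

View pics/s1.png

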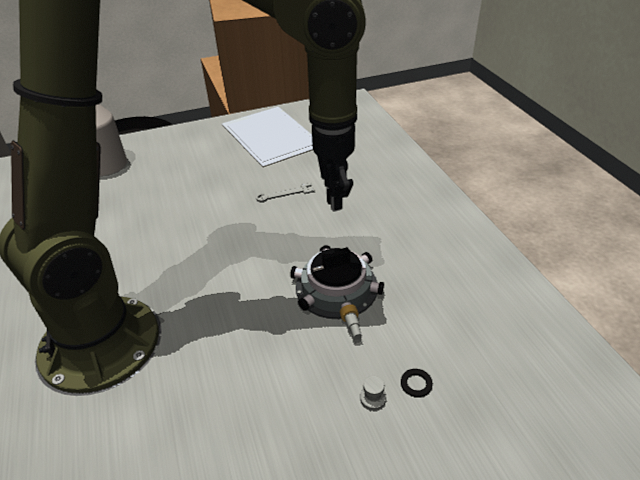

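The gripper hangs above the knob with its jaws across the bar. The fingertips are near pixel (337,208), about 25–28 mm below the TCP, and everything on the bench is undisturbed. Next I descend with the jaws part open.

Request:
move_arm([
  {"translation":[0.05,0,0],"yaw":0,"claw":-0.3},
  {"translation":[0,0,0],"yaw":0,"claw":-0.3},
  {"translation":[0,0,0.7],"yaw":0,"claw":-0.3},
  {"translation":[0,0,0.8],"yaw":0,"claw":-0.3},
  {"translation":[0,0,0.8],"yaw":0,"claw":-0.3},
  {"translation":[0,0,0.5],"yaw":0,"claw":-0.3},
  {"translation":[0,0,0],"yaw":0,"claw":-0.3},
])

```text
clock: 5.22
position: [502.9, -37.1, 143.2]
eef_rot: [-3.142, 0.003, 0.004]
ft_force: [0.9, -0.5, 1.5]
gripper_width: 55.4
```

Run:
```python
from h import *
for n,b in(("side",(260,170,420,330)),("top",(250,180,410,330))):
    f=grab_frame(n);x0,y0,x1,y1=b;cv2.imwrite(f"pics/{n}2.png",cv2.resize(f["pixels"][y0:y1,x0:x1],None,fx=3.5,fy=3.5,interpolation=cv2.INTER_CUBIC))
print(state()["position"],state()["gripper_width"])
```

```text
[504.08756822 -37.37030361 144.84557313] 55.603661876868486
```

View pics/side2.png

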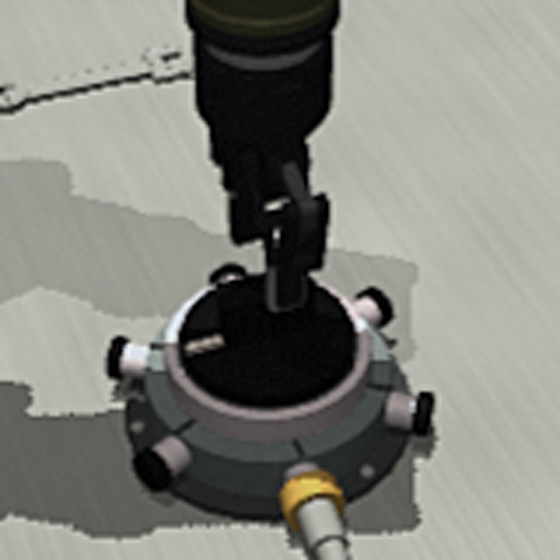

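View pics/top2.png

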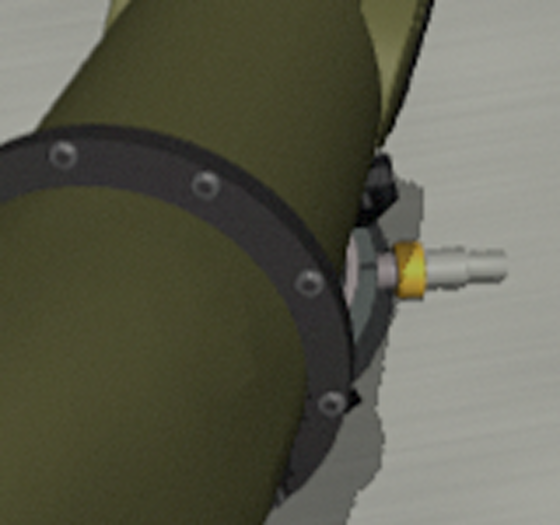

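Side view: the near finger is just beside the bar at about (287,300) in the crop, spanning it, with the rib to the left. The top view is blocked by the arm. I'll lower and close gently.

Request:
move_arm([
  {"translation":[0,0,0.5],"yaw":0,"claw":-0.3},
  {"translation":[0,0,0.52],"yaw":0,"claw":-0.3},
  {"translation":[0,0,0],"yaw":0,"claw":-0.3},
  {"translation":[0,0,0],"yaw":0,"claw":-0.3},
], newtons=30)

```text
clock: 5.82
position: [504.5, -37.3, 104.7]
eef_rot: [3.141, -0.004, 0.003]
ft_force: [-0.5, 0.4, 1.1]
gripper_width: 55.3
```

Request:
move_arm([
  {"translation":[0,0,0],"yaw":0,"claw":0.4},
  {"translation":[0,0,0],"yaw":0,"claw":0.7},
  {"translation":[0,0,0],"yaw":0,"claw":0.9},
  {"translation":[0,0,0],"yaw":0,"claw":0.9},
])

```text
clock: 6.32
position: [504.1, -36.1, 103.8]
eef_rot: [-3.14, 0.003, -0.001]
ft_force: [1.1, 4.2, 2.7]
gripper_width: 15.6
```

Run:
```python
from h import *
s=state();print(s["joint_pos"],s["position"],s["eef_rot"],s["gripper_width"],s["ft_force"],s["torque"])
```

```text
[-0.32964944  0.56895426  0.53476588  2.0139922  -0.45628195  0.67610015
 -1.07397946] [504.09067378 -36.11626115 103.75386156] [-3.14046690e+00  2.99938594e-03 -9.42470897e-04] 15.647254238635645 [1.11420142 4.151311   2.70600622] [ 1.00191924 -0.11834462 -0.03345334]
```

Request:
move_arm([
  {"translation":[0,-0.03,0],"yaw":0,"claw":0.9},
  {"translation":[0,0,0],"yaw":-3,"claw":0.9},
  {"translation":[0,0,0],"yaw":-6,"claw":0.9},
  {"translation":[0,0,0],"yaw":-7,"claw":0.9},
  {"translation":[0,0,0],"yaw":-4,"claw":0.9},
  {"translation":[0,0,0],"yaw":0,"claw":0.9},
])

```text
clock: 7.08
position: [504.1, -35.9, 103.6]
eef_rot: [3.095, 0.541, 0.001]
ft_force: [2.0, 4.0, 0.7]
gripper_width: 15.7
```

```bash
cat > st.py <<'E'
from h import *
from scipy.spatial.transform import Rotation as Ro
s=state();R=Ro.from_rotvec(s["eef_rot"]).as_matrix()
print("t%.2f"%s["clock"],"pos",s["position"].round(2),"toolx deg %.2f"%np.degrees(np.arctan2(R[1,0],R[0,0])),"tilt",R[2,:2].round(4),"w%.1f"%s["gripper_width"],"F",s["ft_force"].round(1),"M",s["torque"].round(2),"turret(tool) %.2f"%(np.degrees(np.arctan2(R[1,0],R[0,0]))+180-264))
E
python3 st.py
```

```text
t7.08 pos [504.08 -35.92 103.57] toolx deg 19.83 tilt [0.0007 0.0003] w15.7 F [2.  4.  0.7] M [ 0.6  -0.42  0.13] turret(tool) -64.17
```

Request:
move_arm([
  {"translation":[0.02,-0.02,0],"yaw":-5,"claw":0.9},
  {"translation":[0,0,0],"yaw":-8,"claw":0.9},
  {"translation":[0,0,0],"yaw":-9,"claw":0.9},
  {"translation":[0,0,0],"yaw":-9,"claw":0.9},
  {"translation":[0,0,0],"yaw":-9,"claw":0.9},
  {"translation":[0,0,0],"yaw":-7,"claw":0.9},
  {"translation":[0,0,0],"yaw":-2,"claw":0.9},
  {"translation":[0,0,0],"yaw":0,"claw":0.9},
])

```text
clock: 8.07
position: [504.2, -35.5, 103.4]
eef_rot: [2.594, 1.772, -0.0]
ft_force: [0.5, -1.0, 1.5]
gripper_width: 15.5
```

```bash
python3 st.py
python3 - <<'E'
from h import *
for n,b in(("side",(260,170,420,330)),):
    f=grab_frame(n);x0,y0,x1,y1=b;cv2.imwrite(f"pics/{n}3.png",cv2.resize(f["pixels"][y0:y1,x0:x1],None,fx=3.5,fy=3.5,interpolation=cv2.INTER_CUBIC))
E
```

```text
t8.07 pos [504.24 -35.46 103.44] toolx deg 68.68 tilt [-0.0006  0.0003] w15.5 F [ 0.5 -1.   1.5] M [-0.15 -0.33  0.09] turret(tool) -15.32
```

View pics/side3.png

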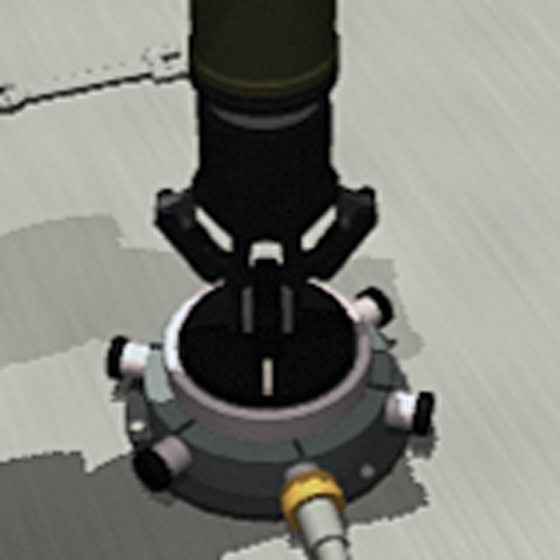

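The pointer rib is now at about (267,378) in the crop, some 15° short of the nut's line (seam at (297,447)). I'll go forward 2° and start the first probe.

Request:
move_arm([
  {"translation":[0,0,0],"yaw":-2.2,"claw":0.9},
  {"translation":[0,0,0.05],"yaw":0,"claw":0.9},
  {"translation":[0,0,0],"yaw":0,"claw":0.9},
])

```text
clock: 8.5
position: [504.2, -35.3, 101.3]
eef_rot: [2.557, 1.824, -0.001]
ft_force: [0.7, -3.3, 0.1]
gripper_width: 15.4
```

```bash
python3 st.py
```

```text
t8.50 pos [504.21 -35.34 101.34] toolx deg 71.01 tilt [-0.0006  0.0002] w15.4 F [ 0.7 -3.3  0.1] M [-0.79 -0.29  0.11] turret(tool) -12.99
```

Request:
move_arm([
  {"translation":[0,0,0.03],"yaw":0,"claw":0.9},
  {"translation":[0,0,0],"yaw":0,"claw":0.9},
])

```text
clock: 8.75
position: [504.3, -35.1, 100.8]
eef_rot: [2.557, 1.825, 0.0]
ft_force: [-1.4, -1.8, 7.5]
gripper_width: 15.5
```

Request:
move_arm([
  {"translation":[0,0,0.015],"yaw":0,"claw":0.9},
  {"translation":[0,0,0],"yaw":0,"claw":0.9},
])

```text
clock: 9.0
position: [504.3, -35.0, 100.7]
eef_rot: [2.557, 1.825, 0.001]
ft_force: [-3.2, -1.5, 14.0]
gripper_width: 15.7
```

```bash
python3 st.py
```

```text
t9.00 pos [504.26 -34.97 100.67] toolx deg 71.02 tilt [0.0002 0.0006] w15.7 F [-3.2 -1.5 14. ] M [-0.72  0.65  0.03] turret(tool) -12.98
```

The key meets the ring at TCP z ≈ 100.7 with 14 N (about 10 N on the key), so there's no slot here. I'll lift clear, turn 2.8° and probe again.

Request:
move_arm([
  {"translation":[0,0,-0.07],"yaw":0,"claw":0.9},
  {"translation":[0,0,0],"yaw":-2.8,"claw":0.9},
  {"translation":[0,0,0.04],"yaw":0,"claw":0.9},
  {"translation":[0,0,0.025],"yaw":0,"claw":0.9},
  {"translation":[0,0,0],"yaw":0,"claw":0.9},
])

```text
clock: 9.62
position: [504.3, -34.9, 100.6]
eef_rot: [2.511, 1.888, 0.001]
ft_force: [-1.9, -2.6, 11.9]
gripper_width: 15.7
```

```bash
python3 st.py
```

```text
t9.62 pos [504.3  -34.87 100.56] toolx deg 73.87 tilt [0.0001 0.0005] w15.7 F [-1.9 -2.6 11.9] M [-0.97  0.61  0.17] turret(tool) -10.13
```

Request:
move_arm([
  {"translation":[0,0,-0.07],"yaw":0,"claw":0.9},
  {"translation":[0,0,0],"yaw":-2.8,"claw":0.9},
  {"translation":[0,0,0.04],"yaw":0,"claw":0.9},
  {"translation":[0,0,0.03],"yaw":0,"claw":0.9},
  {"translation":[0,0,0],"yaw":0,"claw":0.9},
])

```text
clock: 10.25
position: [504.3, -34.8, 100.4]
eef_rot: [2.464, 1.948, 0.0]
ft_force: [-2.5, -4.4, 11.2]
gripper_width: 15.3
```

```bash
python3 st.py
```

```text
t10.25 pos [504.26 -34.82 100.44] toolx deg 76.67 tilt [0.0001 0.0003] w15.3 F [-2.5 -4.4 11.2] M [-1.12  0.5   0.12] turret(tool) -7.33
```

Request:
move_arm([
  {"translation":[-0.01,0,-0.07],"yaw":0,"claw":0.9},
  {"translation":[0,0,0],"yaw":-2.8,"claw":0.9},
  {"translation":[0,0,0.04],"yaw":0,"claw":0.9},
  {"translation":[0,0,0.03],"yaw":0,"claw":0.9},
  {"translation":[0,0,0],"yaw":0,"claw":0.9},
], newtons=40)

```text
clock: 10.88
position: [504.2, -34.9, 100.3]
eef_rot: [-2.416, -2.008, -0.001]
ft_force: [-1.8, -2.1, 8.4]
gripper_width: 15.3
```

```bash
python3 st.py
```

```text
t10.88 pos [504.17 -34.93 100.29] toolx deg 79.47 tilt [0.0003 0.0002] w15.3 F [-1.8 -2.1  8.4] M [-0.76  0.31  0.08] turret(tool) -4.53
```

Request:
move_arm([
  {"translation":[0,0,0.015],"yaw":0,"claw":0.9},
  {"translation":[0,0,0],"yaw":0,"claw":0.9},
])

```text
clock: 11.12
position: [504.2, -34.9, 100.1]
eef_rot: [2.416, 2.008, 0.001]
ft_force: [-2.8, -1.9, 12.7]
gripper_width: 15.0
```

```bash
python3 st.py
```

```text
t11.12 pos [504.18 -34.93 100.1 ] toolx deg 79.48 tilt [0.0004 0.0005] w15.0 F [-2.8 -1.9 12.7] M [-0.81  0.69  0.13] turret(tool) -4.52
```

Request:
move_arm([
  {"translation":[0,0,-0.07],"yaw":0,"claw":0.9},
  {"translation":[0,0,0],"yaw":-2.8,"claw":0.9},
  {"translation":[0,0,0.04],"yaw":0,"claw":0.9},
  {"translation":[0,0,0.03],"yaw":0,"claw":0.9},
  {"translation":[0,0,0],"yaw":0,"claw":0.9},
])

```text
clock: 11.75
position: [504.1, -35.1, 99.1]
eef_rot: [-2.366, -2.066, 0.0]
ft_force: [0.2, -2.6, -1.1]
gripper_width: 15.4
```

```bash
python3 st.py
```

```text
t11.75 pos [504.09 -35.12  99.06] toolx deg 82.25 tilt [-0.     -0.0002] w15.4 F [ 0.2 -2.6 -1.1] M [-0.58 -0.13  0.17] turret(tool) -1.75
```

No resistance here and z has dropped to 99.06, so the slot is found at about -1.8°. I'll press on in small steps.

Request:
move_arm([
  {"translation":[0,0,0.03],"yaw":0,"claw":0.9},
  {"translation":[0,0,0.0],"yaw":0,"claw":0.9},
])

```text
clock: 12.0
position: [504.1, -35.1, 97.9]
eef_rot: [-2.366, -2.066, 0.0]
ft_force: [-0.7, -2.7, -0.3]
gripper_width: 15.6
```

```bash
python3 st.py
```

```text
t12.00 pos [504.08 -35.15  97.93] toolx deg 82.25 tilt [-0.     -0.0002] w15.6 F [-0.7 -2.7 -0.3] M [-0.53 -0.05  0.12] turret(tool) -1.75
```

Request:
move_arm([
  {"translation":[0,0,0.03],"yaw":0,"claw":0.9},
  {"translation":[0,0,0.03],"yaw":0,"claw":0.9},
  {"translation":[0,0,0],"yaw":0,"claw":0.9},
])

```text
clock: 12.38
position: [504.1, -35.1, 95.5]
eef_rot: [-2.366, -2.066, 0.0]
ft_force: [-1.2, -2.3, -0.4]
gripper_width: 15.2
```

```bash
python3 st.py
```

```text
t12.38 pos [504.07 -35.14  95.54] toolx deg 82.25 tilt [-0.     -0.0002] w15.2 F [-1.2 -2.3 -0.4] M [-0.45 -0.06  0.12] turret(tool) -1.75
```

Request:
move_arm([
  {"translation":[0,0,0.03],"yaw":0,"claw":0.9},
  {"translation":[0,0,0],"yaw":0,"claw":0.9},
])

```text
clock: 12.62
position: [504.1, -35.2, 94.4]
eef_rot: [-2.367, -2.066, 0.0]
ft_force: [-0.1, -2.2, 0.6]
gripper_width: 15.4
```

```bash
python3 st.py;  python3 - <<'E'
from h import *
for n,b in(("side",(260,170,420,330)),):
    f=grab_frame(n);x0,y0,x1,y1=b;cv2.imwrite(f"pics/{n}4.png",cv2.resize(f["pixels"][y0:y1,x0:x1],None,fx=3.5,fy=3.5,interpolation=cv2.INTER_CUBIC))
E
```

```text
t12.62 pos [504.09 -35.17  94.38] toolx deg 82.24 tilt [ 0.     -0.0001] w15.4 F [-0.1 -2.2  0.6] M [-0.46 -0.06  0.16] turret(tool) -1.76
```

View pics/side4.png

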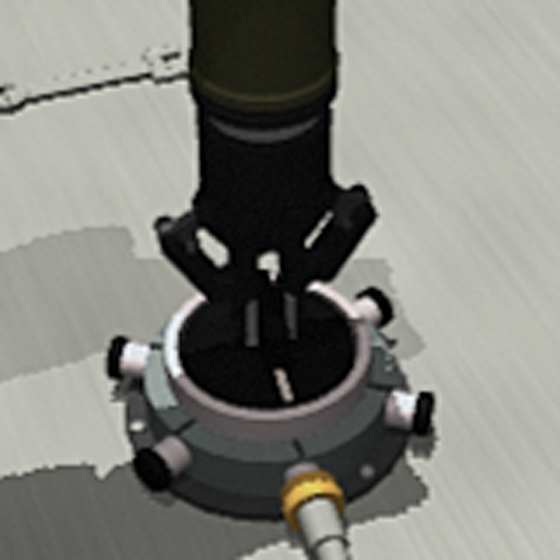

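The knob has visibly sunk towards the rim, and the rib at (284,385) points at the nut. I'll keep going until I feel the floor.

Request:
move_arm([
  {"translation":[0,0,0.025],"yaw":0,"claw":0.9},
  {"translation":[0,0,0],"yaw":0,"claw":0.9},
])

```text
clock: 12.92
position: [504.1, -35.0, 93.8]
eef_rot: [-2.366, -2.066, -0.0]
ft_force: [-1.4, -0.8, 6.5]
gripper_width: 15.1
```

Request:
move_arm([
  {"translation":[0,0,0.015],"yaw":0,"claw":0.9},
  {"translation":[0,0,0],"yaw":0,"claw":0.9},
])

```text
clock: 13.18
position: [504.1, -35.0, 93.7]
eef_rot: [2.366, 2.066, 0.001]
ft_force: [-3.7, -1.4, 13.9]
gripper_width: 15.3
```

```bash
python3 st.py
```

```text
t13.18 pos [504.14 -34.97  93.74] toolx deg 82.26 tilt [0.0004 0.0005] w15.3 F [-3.7 -1.4 13.9] M [-0.49  0.76  0.05] turret(tool) -1.74
```

A firm stop at z 93.7, about 7 mm below the ring contact, which is the slot floor. I'll relieve the load, open and rise.

Request:
move_arm([
  {"translation":[0,0,-0.03],"yaw":0,"claw":0.9},
  {"translation":[0,0,0],"yaw":0,"claw":0.7},
  {"translation":[0,0,0],"yaw":0,"claw":0.2},
  {"translation":[0,0,0],"yaw":0,"claw":-0.2},
  {"translation":[0,0,0],"yaw":0,"claw":-0.2},
])

```text
clock: 13.8
position: [504.2, -35.0, 94.0]
eef_rot: [-2.366, -2.066, 0.0]
ft_force: [-0.2, 0.2, 0.2]
gripper_width: 51.5
```

```bash
python3 st.py
```

```text
t13.80 pos [504.16 -34.96  93.95] toolx deg 82.26 tilt [ 0.0002 -0.0002] w51.5 F [-0.2  0.2  0.2] M [-0.04 -0.03  0.01] turret(tool) -1.74
```

Request:
move_arm([
  {"translation":[0,0,-0.3],"yaw":0,"claw":-0.2},
  {"translation":[0,0,-0.7],"yaw":0,"claw":-0.2},
  {"translation":[0,0,-0.9],"yaw":0,"claw":-0.2},
  {"translation":[0,0,-0.9],"yaw":0,"claw":-0.2},
  {"translation":[0,0,-0.9],"yaw":0,"claw":-0.2},
])

```text
clock: 14.42
position: [503.9, -35.3, 244.2]
eef_rot: [2.366, 2.066, 0.001]
ft_force: [0.1, -1.0, -1.6]
gripper_width: 51.3
```

Request:
move_arm([
  {"translation":[0,0.9,0],"yaw":0,"claw":-0.2},
  {"translation":[0,0.9,0],"yaw":0,"claw":-0.2},
  {"translation":[0,0.9,0],"yaw":0,"claw":-0.2},
  {"translation":[0.9,0,0],"yaw":0,"claw":-0.2},
  {"translation":[0.9,0,0],"yaw":0,"claw":-0.2},
  {"translation":[0.9,0,0],"yaw":0,"claw":-0.2},
  {"translation":[0.9,0,0],"yaw":0,"claw":-0.2},
  {"translation":[0.9,0,0],"yaw":0,"claw":-0.2},
  {"translation":[0.9,0,0],"yaw":0,"claw":-0.2},
  {"translation":[0,0,0],"yaw":0,"claw":-0.2},
])

```text
clock: 15.68
position: [639.6, 168.8, 242.4]
eef_rot: [-2.359, -2.071, -0.002]
ft_force: [0.4, -0.0, 0.4]
gripper_width: 51.2
```

```bash
python3 st.py;  python3 - <<'E'
from h import *
for n,b in(("side",(280,235,400,350)),("top",(270,200,410,310))):
    f=grab_frame(n);x0,y0,x1,y1=b;cv2.imwrite(f"pics/{n}5.png",cv2.resize(f["pixels"][y0:y1,x0:x1],None,fx=5,fy=5,interpolation=cv2.INTER_CUBIC))
    if n=="top": cv2.imwrite("pics/top5f.png",f["pixels"])
    W=world(f);d=np.hypot(W[...,0]-504,W[...,1]+36);Z=W[...,2]
    bar=(d<32)&(Z>85)&(Z<115);q=W[bar]
    print(n,"bar top z",np.median(q[:,2]),np.percentile(q[:,2],90),len(q),"skirt",np.median(Z[(d>30)&(d<48)&(Z<85)]),"rim",np.median(Z[(d>57.5)&(d<63)&(Z<75)]))
    t=q[q[:,2]>94][:,:2];_,_,vt=np.linalg.svd(t-t.mean(0));print(t.mean(0),np.degrees(np.arctan2(vt[0,1],vt[0,0])))
E
```

```text
t15.68 pos [639.64 168.78 242.39] toolx deg 82.57 tilt [ 0.0023 -0.0007] w51.2 F [ 0.4 -0.   0.4] M [-0.   -0.01 -0.02] turret(tool) -1.43
side bar top z 94.7667938040968 97.05955633687874 182 skirt 59.60034084480425 rim 59.044388228316926
[503.25391821 -38.57649854] -96.88469097217333
top bar top z 97.47486353014611 99.49034293286904 244 skirt 62.17174625484603 rim 61.61267064116189
[504.76278169 -35.45523754] -97.88403904349016
```

View pics/side5.png

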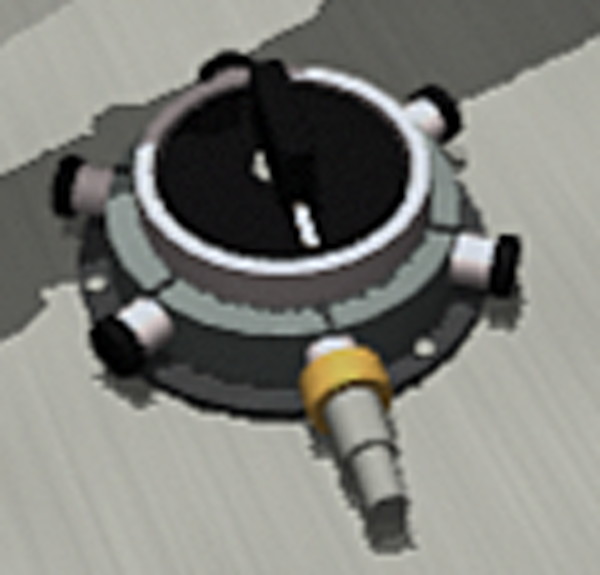

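View pics/top5f.png

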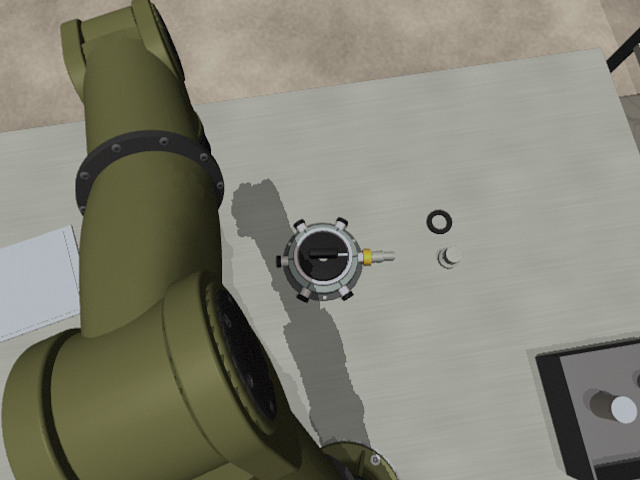

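Run:
```python
from h import *
for k in range(3):
    f=grab_frame("top")
    W=world(f);reg=np.zeros((480,640),bool);reg[200:310,270:410]=1;Z=W[...,2]
    d=np.hypot(W[...,0]-504.5,W[...,1]+36)
    b=reg&(Z>90)&(Z<106);a=W[b]
    e=cv2.erode(b.astype(np.uint8),np.ones((3,3)))>0
    sk=(d>30)&(d<46)&(Z<85);hi=(f["pixels"].min(2)>100)&(d>55)&(d<66)&(Z>55)
    print("bar mean",a.mean(0),len(a),"eroded",Z[e].mean(),"skirt",Z[sk].mean(),"rim",Z[hi].mean(),np.median(Z[hi]))
```

```text
bar mean [504.25355447 -36.02474956  97.421036  ] 227 eroded 97.87096463209762 skirt 62.15900022974255 rim 61.883768125001716 62.11923935515982
bar mean [504.25424775 -36.14702388  97.33225745] 225 eroded 97.91379531385085 skirt 62.11919497770903 rim 61.78129529912791 61.9293968026302
bar mean [504.24736798 -36.203337    97.33142109] 229 eroded 97.8524655911877 skirt 62.21475769375891 rim 61.825178952347834 61.96312499304043
```

```bash
python3 -c "
from station import *
print(state()['clock']);print(finish_job())"
```

```text
15.925
the job is handed in; nothing more can be done
None
```

The selector knob is set to the outlet with the union nut and pressed fully home. I let go, backed the arm clear and handed the job in at 15.9 s.

- **Turn:** I turned the knob the shorter way, about 82° anticlockwise. The pointer ended about 2° from the nut's centre line, with the gripper reading -1.7° and the cameras -0.9° to -1.9°.
- **Finding the slot:** Four probes between -13° and -4.5° met the ring. The highest force read was 14 N in all, about 10 N of it on the key. I lifted the key clear before each turn, and on the fifth probe it dropped in without resistance.
- **Pressing home:** The key met a firm stop about 7 mm below the ring. The highest force there was also about 14 N, and I relieved it before opening the jaws.
- **Last checks:**
  - **Height:** In the top view the bar's top is at 97.9 mm (98 expected when home). The skirt is at 62.2 mm and the rim at 61.8 to 62.1 mm, so they are flush within the noise.
  - **Side camera:** It reads everything about 2.5 mm lower, but its skirt and rim also agree within 0.6 mm.
  - **Bench:** The coupler and gasket are where they were in the last top view. The arm hid the spanner in that view; it looked undisturbed in the side view while I was pressing.
- **One small disagreement:** The ring contact height drifted down about 0.6 mm over the probes, possibly from slight slip in the grip. The floor contact and the final heights show no effect from it.

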